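# Bring the lit fossil tray to the side-viewing microscope

### The arm

A 7-joint arm with a two-finger parallel gripper is mounted at the origin on the work surface. World frame = base frame: x ahead of the robot, y to its left, z up, the work surface at z = 0. Lengths are in m, angles in rad, forces in N, time in s.
With the tool pointing down it reaches from about 0.4 to 0.85 m from the base axis. Payload 4.5 kg.
Tool frame: the origin (TCP) lies between the finger pads; the fingertips stand 11 mm ahead of it and the grasp point (between the pads) lies 8 mm behind it (r.nose_length is the distance from the TCP to the fingertips, in m); z points along the fingers, y is the line along which they close (so a half turn about z gives the same grasp; the last joint's range is limited). The gripper opens to 88 mm and grips with 3 to 60 N. Pads are 18 mm wide; open, the fingers measure 123 mm over their backs; the gripper's body (75 mm by 187 mm) begins 45 mm behind the grasp point.
Start: joints at [1.212, 0.689, -0.195, 1.565, 0.157, 0.902, -0.215], TCP at [0.239, -0.577, 0.216] pointing down, gripper open.
Joint ranges: [-3.01, 3.01], [-0.46, 2.08], [-1.47, 1.51], [0.13, 2.56], [-1, 4.14], [0.04, 2.09], [-2.66, 2.66]. Speed limits (rad/s): [2.57, 2.57, 3.14, 3.14, 3.14, 3.14, 3.14].

### API

Orientations are given as a unit quaternion [x, y, z, w].
In Python, from plant import get_state, snapshot, camera_model, r gives the robot as it stands.
- The arm moves only by the shell command python3 -m inch 'ROWS' [FORCE]. ROWS is text: rows parted by semicolons, each of 7 numbers parted by spaces: the opening, from -1 (shut) to 1 (fully open), then the shift along the tool's x, y, z in m, then the turn, a rotation vector about the tool's x, y, z in rad. A call has 1 to 20 rows; each row shifts and turns the commanded pose from where the row before left it, along the tool's axes as they then stand; what a row does not reach is not made up. A row lasts 1/12 s, in which the tool goes at most 41.7 mm and 7.16 degrees, less where a joint would pass 70% of its speed; a pose out of reach is approached as far as the arm can. A call is refused whole if a number of a shift passes 0.0417 or a number of a turn 0.125, either way. A call with a gripper value outside its range is refused whole. The fingers move at their own pace and stop on an object; FORCE is the grip in N (left out, the last holds). Time passes only in rows, so rows that do not move let the fingers close. It gives the time, the measured TCP pose, the force, the opening and the grip force at its end, in the units of the state.
- get_state(): the state, without advancing time (a new reading comes with each control period).
- snapshot(name): name is "scene" or "side" or "wrist"; returns (picture, depth): 480x640x3 uint8, red, green, blue; 480x640 float32, m along the optical axis (not along the pixel's ray), 0 where there is no reading.
- camera_model(name): a dict with "intrinsics" (3x3 intrinsics, pixels), "dist" ([k1, k2, p1, p2, k3] as OpenCV has them; the pictures are not rectified), "view" (4x4, takes a point from world to camera coordinates). Camera axes: x right, y down, z forward; pixel columns grow to the right and rows downward; lengths in m; the calibration is good to about 2 mm. A picture is of the moment at which its call begins: read the wrist's pose just before it. camera_model takes no time and is no camera call; for the wrist camera it gives the pose at the moment of the call.
- r.finish_job(): hands the job in; it is judged then, once.
The state is a dict: "clock": time; "q": joint angles; "qd": joint speeds; "joint_torque": joint torques, N m; "tool_pos": TCP position; "eef_rot": TCP orientation; "contact_force": force on the tool from outside, world axes, zero at the start; "moment": the same for the moment, N m; "opening": opening from 0.0 (shut) to 1.0 (fully open); "finger_force": force on a finger pad.
Only numpy, scipy, OpenCV 4.12 (cv2) and the standard library are available. Lean on these libraries where they do the work, as an engineer would, in place of code of your own. Each camera call takes 0.05 s, during which the arm holds its last target. There are 200 camera calls.

### The job

Pull the sample tray by its blue fin straight up out of its charging dock, against the socket's sprung catch, and carry it level so that the loose ball-shaped fossil stays in its shallow pocket. Hold the tray level and still in front of the side-viewing microscope so that the fossil is at its focus: over the red spot on the microscope's base and level with the middle of the lens; finish while holding it there. Touch neither the fossil nor the microscope, and leave the jar, the ammonite and the brush where they are.

Things in the scene. Friction and masses are not known exactly. Their poses are not given: they have to be found in the camera images.
- tray: Aluminium tray plate, 160 long (x) x 64 wide (y) x 5 mm thick, about 0.24 kg, balanced near its middle. Origin: centre of the plate's underside; x along its length to the pocket end, z up. A black battery box, 40 x 50 x 20 mm high, sits on it centred at x = -55 mm. Below the middle a fixed square plug foot, 18 mm wide with a notched neck, reaches 24 mm below the underside into the dock
- tray_fin (a point): Middle of the top edge of the blue upright grip fin in the middle of the tray, 55 mm above the tray's underside (50 mm above the plate). The fin is 50 long (tray x) x 12 mm thick (tray y): pinch it across its thickness from above; same axes as the tray
- tray_pocket (a point): Centre of the shallow pocket on the plate's top, 58 mm along +x from the tray's middle, 5 mm above the tray's origin: an orange ring, inner diameter 22 mm, outer 30 mm, only 3 mm high. A tilt of about 35 degrees, or a jerk, lets the fossil roll out
- fossil_center (a point): Centre of the fossil, a loose brown sea-urchin ball of 30 mm diameter, about 35 g, lying in the pocket; when seated its centre is 15 mm above the pocket point (20 mm above the tray's underside), with about 2 mm of play sideways
- dock_socket (a point): Centre of the mouth of the square socket (20 mm wide, 28 mm deep) in the top of the fixed black dock, 110 x 80 x 36 mm high. At the start the tray's underside lies on the dock's top, axes alike. Two sprung noses grip the plug's notch: pulling straight up takes about 12 N with the tray's weight, they give way within about 8 mm, push the plug on out from 15 mm, and it is clear after 24 mm
- scope: Side-viewing microscope fixed to the bench, cream and black. Origin on the bench under the focus; x points from there into the barrel, z up. Base plate 90 wide, 8 thick, from x = -30 to +200 mm, a red and white 32 mm spot on it at x = 0. Level barrel, radius 18 then 25 mm, from x = 50 (lens) to 200 mm, axis 140 mm above the bench; column at x = 140 mm
- scope_focus (a point): The focus: the point in free air, on the barrel's axis, 50 mm in front of the lens face, 140 mm above the bench and straight above the middle of the painted spot. The fossil's centre belongs here
- scope_lens (a point): Middle of the lens face (36 mm across), 140 mm above the bench
- jar: Bystander: small amber jar, 48 mm across, 75 mm tall, origin under its centre
- ammonite: Bystander: grey-green ammonite disc, 54 mm across, 14 mm high, origin under its centre
- brush: Bystander: brush about 130 mm long lying flat on the bench along its x
Things that resemble listed ones, but are neither listed nor needed, are in the scene too. There is more than one size of the tray; the one meant has the size given above.

How it is judged:
By the outcome, as a careful person would: the job done as asked, in the order asked, and still so for the second after the job is handed in, while the arm keeps its last pose, push and grip.
It also fails if it takes over 53 s, if anything falls off the work surface, if the arm or the gripper's body presses on something with over 40 N, if the wrist force passes 120 N, or if a joint passes its speed limit or range.

## Working session

There is one attempt and no reset: what is moved stays moved. The work goes in short steps, Python scripts to look and compute and a shell command to move; the robot and the scene stay as the last step left them, time stands still between calls to the robot, and variables do not carry over. Pictures are saved under pics/ and viewed, at most 10 in all, crops included, and the job is handed in when it is done.

```bash
mkdir -p pics; ls; cat > h.py <<'E'
import numpy as np, cv2
from plant import get_state, snapshot, camera_model, r
def cloud(name):
    m=camera_model(name); im,d=snapshot(name)
    K=np.array(m["intrinsics"]);D=np.array(m["dist"]);V=np.array(m["view"])
    u,v=np.meshgrid(np.arange(640),np.arange(480))
    p=cv2.undistortPoints(np.stack([u,v],-1).reshape(-1,1,2).astype(np.float64),K,D).reshape(480,640,2)
    c=np.concatenate([p*d[...,None],d[...,None]],-1)
    w=(c-V[:3,3])@V[:3,:3]
    w[d==0]=np.nan
    return im,w
def save(n,im): cv2.imwrite('pics/'+n+'.png',im[...,::-1])
E
python3 - <<'E'
from h import *
for n in("scene","side"):
    im,w=cloud(n); save(n,im); np.savez(n,im=im,w=w)
print(get_state())
E
```

```text
pics
{'clock': 0.1, 'q': array([ 1.21179308,  0.68985728, -0.19448196,  1.56624129,  0.15731938,
        0.90250644, -0.21507257]), 'qd': array([ 0.00018659, -0.00285943,  0.00235613, -0.0031621 , -0.00234325,
       -0.00196048,  0.00050423]), 'joint_torque': array([-3.35098666e-03, -5.28497994e+01, -1.27171163e+00, -1.53837937e+01,
       -5.26500097e-02,  2.02100302e-03,  6.73035993e-05]), 'tool_pos': array([ 0.23893764, -0.57687042,  0.2149157 ]), 'eef_rot': array([ 9.80766356e-01,  1.95183749e-01, -2.37540920e-04, -7.75834250e-04]), 'contact_force': array([0.36206099, 0.70041831, 0.93109432]), 'moment': array([-0.02983225, -0.01402052,  0.0579245 ]), 'finger_force': 0.0, 'opening': 0.9977538326525841}
```

View pics/scene.png

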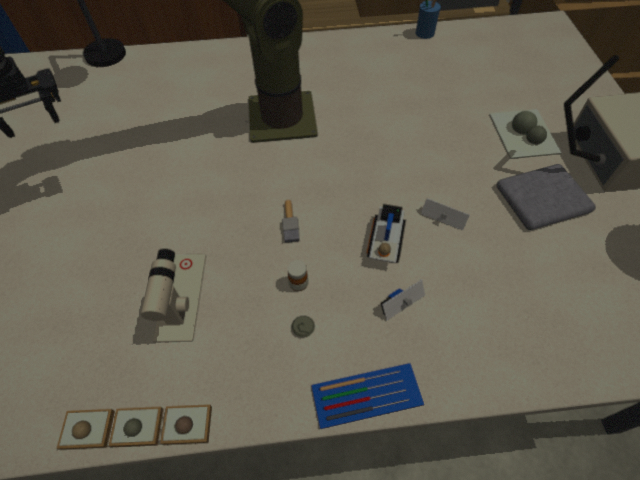

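View pics/side.png

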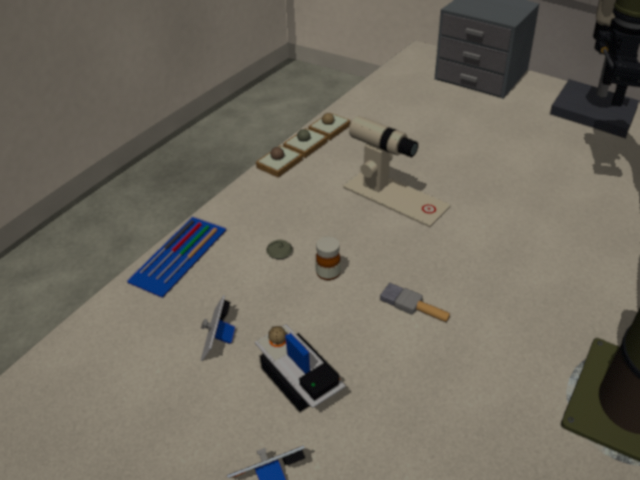

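The scene picture shows the robot base at (283,115). What could be taken for the tray: the docked tray with fossil at (387,235), a tipped tray at (403,298), and another tipped tray at (443,213). Only the first sits in the dock with the fossil, at (385,249), so I choose it. The scope's spot is at (186,264) and its lens at about (166,254). The jar is at (298,277), the ammonite at (303,326) and the brush at (291,222).

```bash
python3 - <<'E'
from h import *
np.set_printoptions(precision=4,suppress=True)
for n,box in(("scene",(355,195,420,275)),("side",(245,315,355,415))):
    z=np.load(n+'.npz'); im,w=z['im'],z['w']
    hsv=cv2.cvtColor(im,cv2.COLOR_RGB2HSV).astype(int)
    x0,y0,x1,y1=box
    M=np.zeros((480,640),bool);M[y0:y1,x0:x1]=1
    blue=M&(abs(hsv[...,0]-110)<15)&(hsv[...,1]>130)&(w[...,2]>.04)
    P=w[blue];P=P[np.isfinite(P).all(1)]
    top=P[P[:,2]>np.percentile(P[:,2],95)-.008]
    print(n,'fin',len(P),P[:,2].max(),top.mean(0),len(top), 'axis',np.linalg.svd(top[:,:2]-top[:,:2].mean(0))[2][0], np.ptp(top,axis=0))
    pl=M&(hsv[...,1]<60)&(w[...,2]>.03)&(w[...,2]<.05)&(hsv[...,2]>90)
    P=w[pl]; print('plate z',np.median(P[:,2]),cv2.minAreaRect(P[:,:2].astype(np.float32)))
    br=M&(hsv[...,0]<20)&(hsv[...,1]>70)&(w[...,2]>.045)
    P=w[br];P=P[np.isfinite(P).all(1)]
    # sphere fit r=.015
    from scipy.optimize import least_squares
    s=least_squares(lambda c:np.linalg.norm(P-c,axis=1)-.015,P.mean(0)-[0,0,.01],loss='soft_l1',f_scale=.002)
    print('fossil',len(P),s.x,s.cost)
    bx=(170,250,200,275) if n=="scene" else (415,198,445,220)
    R=np.zeros((480,640),bool);R[bx[1]:bx[3],bx[0]:bx[2]]=1
    rd=R&((hsv[...,0]<10)|(hsv[...,0]>170))&(hsv[...,1]>90)&(w[...,2]<.03)
    P=w[rd];print('spot',len(P),np.median(P,axis=0),(P.max(0)+P.min(0))/2,np.ptp(P,axis=0))
    # barrel
    bx=(130,240,200,345) if n=="scene" else (340,110,425,165)
    R=np.zeros((480,640),bool);R[bx[1]:bx[3],bx[0]:bx[2]]=1
    P=w[R&(w[...,2]>.145)];print('barrel',len(P),P.mean(0),P[:,2].max(),P.min(0),P.max(0),np.linalg.svd(P[:,:2]-P[:,:2].mean(0),full_matrices=False)[2][0])
    bx=(130,240,215,345) if n=="scene" else (340,170,455,230)
    R=np.zeros((480,640),bool);R[bx[1]:bx[3],bx[0]:bx[2]]=1
    P=w[R&(w[...,2]>.0045)&(w[...,2]<.013)];print('base',len(P),cv2.minAreaRect(P[:,:2].astype(np.float32)))
z=np.load('scene.npz');w=z['w']
for n,p in dict(jar=(297,270),amm=(303,326),brush=(290,225),t2=(403,298),t3=(443,213)).items(): print(n,w[p[1],p[0]])
a=np.load('scene.npz')['im'][190:280,345:425];b=np.load('side.npz')['im'][305:415,240:360]
save('crop',np.hstack([cv2.resize(a,(400,450)),cv2.resize(b,(400,450))]))
E
```

```text
scene fin 110 0.0959930522560408 [0.5059 0.2336 0.0923] 77 axis [ 0.9315 -0.3638] [0.0482 0.0251 0.0081]
plate z 0.042523666763334134 ((0.5068496465682983, 0.2340579330921173), (0.07725374400615692, 0.15985660254955292), 72.01884460449219)
fossil 83 [0.5603 0.2147 0.0563] 0.0002429521198823999
spot 58 [ 0.5163 -0.2733  0.0105] [ 0.5155 -0.2731  0.0113] [0.0296 0.0287 0.0083]
barrel 1501 [ 0.6509 -0.2815  0.1597] 0.16988895058531056 [ 0.5632 -0.3144  0.145 ] [ 0.7171 -0.2573  0.1699] [ 0.995  -0.0998]
base 2293 ((0.5746995210647583, -0.30974286794662476), (0.3069548010826111, 0.21403247117996216), 1.1830346584320068)
side fin 504 0.09408555539681127 [0.5043 0.2362 0.0899] 205 axis [-0.9502  0.3115] [0.0482 0.0232 0.0101]
plate z 0.04129588971387544 ((0.5055946707725525, 0.2330498993396759), (0.08120550960302353, 0.16257360577583313), 71.22148132324219)
fossil 241 [0.5604 0.214  0.0557] 0.0011168665498975671
spot 65 [ 0.515  -0.2707  0.0097] [ 0.5146 -0.2757  0.0091] [0.0315 0.0368 0.0096]
barrel 1092 [ 0.6374 -0.2742  0.158 ] 0.16946962192411294 [ 0.5604 -0.3071  0.145 ] [ 0.7146 -0.2552  0.1695] [-0.9984  0.0568]
base 2234 ((0.5932579040527344, -0.2848666310310364), (0.25839343667030334, 0.21269313991069794), 28.436494827270508)
jar [0.6061 0.0007 0.0769]
amm [0.7172 0.0013 0.0147]
brush [ 0.4369 -0.0064  0.0202]
t2 [0.6827 0.2367 0.0299]
t3 [0.4614 0.3878 0.0388]
```

View pics/crop.png

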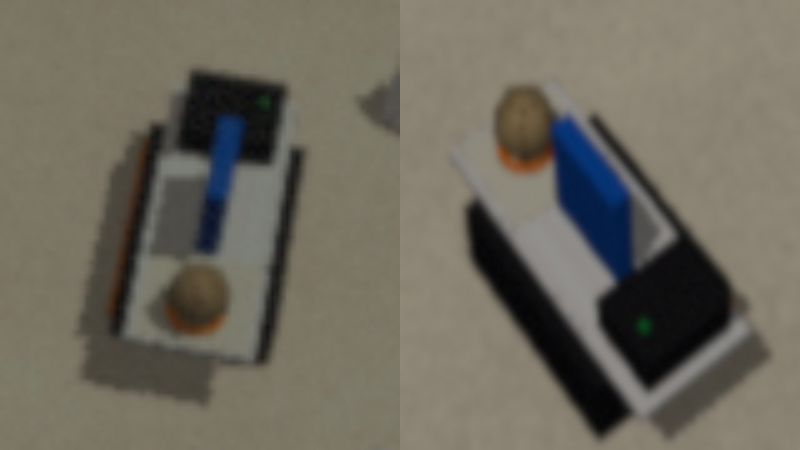

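The crop confirms the choice: an upright tray on its black dock, with the blue fin, black battery box and brown ball in an orange ring. It measures about 160 mm long, with fin centre (0.506, 0.234, 0.091) and yaw about -19.5°. The spot is at (0.515, -0.273). I'm moving above the fin now.

```bash
python3 -m inch '1 .01 -.011 0 0 0 0;1 .019 -.022 0 0 0 0;1 .019 -.022 0 0 0 0;1 .019 -.022 0 0 0 0;1 .019 -.022 0 0 0 0;1 .019 -.022 0 0 0 0;1 .019 -.022 0 0 0 0;1 .019 -.022 0 0 0 0;1 .019 -.022 0 0 0 0;1 .019 -.022 0 0 0 0;1 .019 -.022 0 0 0 0;1 .019 -.022 0 0 0 0;1 .019 -.022 0 0 0 0;1 .019 -.022 0 0 0 0;1 .019 -.022 0 0 0 0;1 .019 -.022 0 0 0 0;1 .019 -.022 0 0 0 0;1 .019 -.022 0 0 0 0;1 .019 -.022 0 0 0 0;1 .019 -.022 0 0 0 0'
python3 -m inch '1 .019 -.022 0 0 0 -.1;1 .019 -.022 0 0 0 0;1 .019 -.022 0 0 0 0;1 .019 -.022 0 0 0 0;1 .019 -.022 0 0 0 0;1 .019 -.022 0 0 0 0;1 .01 -.011 0 0 0 0;1 0 0 0 0 0 -.12;1 0 0 0 0 0 -.12;1 0 0 0 0 0 -.12;1 0 0 0 0 0 -.12;1 0 0 0 0 0 -.12;1 0 0 0 0 0 -.12;1 0 0 0 0 0 -.12;1 0 0 0 0 0 -.12;1 0 0 0 0 0 -.12;1 0 0 0 0 0 -.12;1 0 0 0 0 0 -.12;1 0 0 0 0 0 -.12;1 0 0 0 0 0 -.12'
python3 -m inch '1 0 0 0 0 0 -.12;1 0 0 0 0 0 -.12;1 0 0 0 0 0 -.12;1 0 0 0 0 0 -.12;1 0 0 0 0 0 -.12;1 0 0 0 0 0 -.12;1 0 0 0 0 0 0;1 0 0 0 0 0 0'
cat >> h.py <<'E'
from scipy.spatial.transform import Rotation as Ro
def to(target,yaw):
    s=get_state();R=Ro.from_quat(s['eef_rot']);p=np.array(s['tool_pos'])
    y=np.radians(yaw);G=Ro.from_matrix([[np.cos(y),np.sin(y),0],[np.sin(y),-np.cos(y),0],[0,0,-1]])
    print('shift now-axes',R.inv().apply(np.array(target)-p).round(4),'turn',(R.inv()*G).as_rotvec().round(4),'target-axes shift',G.inv().apply(np.array(target)-p).round(4))
    print('t',s['clock'],'p',p.round(4),'q',s['q'].round(2),'F',s['contact_force'].round(1),'M',s['moment'].round(2),'op',s['opening'],s['finger_force'])
E
python3 - <<'E'
from h import *
im,w=cloud("wrist");save('w1',im);np.savez('w1',im=im,w=w)
to([.506,.234,.2],160.5)
E
```

```text
clock: 1.77
tool_pos: [0.4178, -0.0377, 0.2155]
eef_rot: [0.981, 0.195, -0.0, 0.0]
contact_force: [1.0, 0.7, -0.8]
opening: 1.001
finger_force: 0.0
clock: 3.43
tool_pos: [0.462, 0.1445, 0.2154]
eef_rot: [0.515, 0.857, -0.0, -0.0]
contact_force: [0.4, 0.2, -0.0]
opening: 1.001
finger_force: 0.0
clock: 4.1
tool_pos: [0.462, 0.1446, 0.2153]
eef_rot: [0.185, 0.983, -0.0, -0.0]
contact_force: [-1.1, -0.4, 0.4]
opening: 1.002
finger_force: 0.0
shift now-axes [-0.0084  0.0993  0.0154] turn [-0.0003 -0.0004 -0.0319] target-axes shift [-0.0116  0.0989  0.0154]
t 4.15 p [0.4621 0.1446 0.2154] q [ 0.11  0.61 -0.82  1.96  0.6   0.83  0.16] F [ 0.4 -0.3  0.2] M [ 0.02 -0.17 -0.01] op 0.9973596874297505 0.0
```

View pics/w1.png

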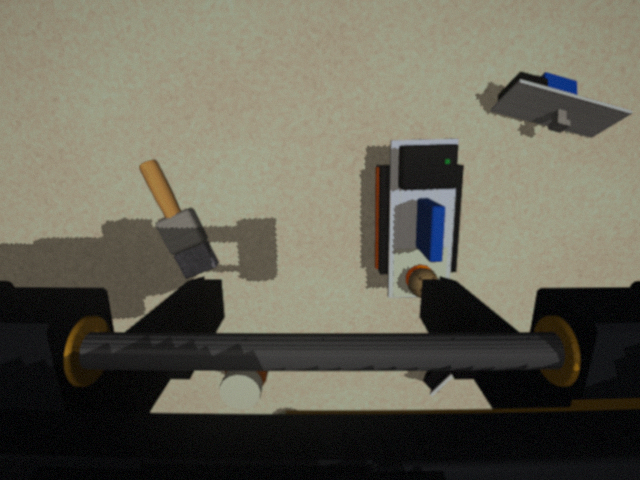

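The wrist view shows the tray upright at (425,215), with its fin at (430,230), fossil at (420,278), and the brush and jar to the left. I'm measuring the fin axis and position from this picture.

```bash
python3 - <<'E'
from h import *
z=np.load('w1.npz');im,w=z['im'],z['w']
hsv=cv2.cvtColor(im,cv2.COLOR_RGB2HSV).astype(int)
M=np.zeros((480,640),bool);M[185:275,400:455]=1
b=M&(abs(hsv[...,0]-112)<18)&(hsv[...,1]>120);P=w[b];P=P[np.isfinite(P).all(1)]
zt=np.percentile(P[:,2],90);t=P[abs(P[:,2]-zt)<.004]
print(len(P),len(t),zt,t.mean(0),cv2.minAreaRect(t[:,:2].astype(np.float32)))
v=np.linalg.svd(t[:,:2]-t[:,:2].mean(0),full_matrices=False)[2][0];print(np.degrees(np.arctan2(*v[::-1])))
M[:]=0;M[135:300,380:462]=1
p=M&(hsv[...,1]<70)&(abs(w[...,2]-.041)<.004);P=w[p];print(np.median(P[:,2]),cv2.minAreaRect(P[:,:2].astype(np.float32)))
E
```

```text
1432 751 0.09031332188115367 [0.50282827 0.233457   0.08957283] ((0.5037021636962891, 0.23362955451011658), (0.011360161006450653, 0.04913036525249481), 70.56136322021484)
-19.77281663428862
0.03997283447625724 ((0.5033862590789795, 0.23301352560520172), (0.07267357409000397, 0.15983620285987854), 73.05912780761719)
```

```bash
python3 -m inch '1 0 0 0 0 0 -.03;1 -.001 .0098 0 0 0 0;1 -.001 .02 0 0 0 0;1 -.002 .02 0 0 0 0;1 -.002 .02 0 0 0 0;1 -.002 .018 .01 0 0 0;1 -.0017 .01 .02 0 0 0;1 0 0 .02 0 0 0;1 0 0 .02 0 0 0;1 0 0 .02 0 0 0;1 0 0 .01 0 0 0;1 0 0 0 0 0 0;1 0 0 0 0 0 0;1 0 0 0 0 0 0' 
python3 - <<'E'
from h import *
to([.504,.2335,.061],160.4)
im,w=cloud("wrist");save('w2',im)
E
```

```text
clock: 5.32
tool_pos: [0.5045, 0.2347, 0.1167]
eef_rot: [0.169, 0.986, 0.001, 0.001]
contact_force: [-0.3, 0.7, 0.5]
opening: 1.001
finger_force: 0.0
shift now-axes [ 0.0001 -0.0014  0.0557] turn [0.0016 0.0011 0.0032] target-axes shift [ 0.     -0.0013  0.0557]
t 5.3167 p [0.5045 0.2347 0.1167] q [-0.12  0.82 -0.69  1.85  0.76  0.75 -0.01] F [-0.3  0.7  0.5] M [ 0.01 -0.14  0.01] op 1.0013875601139077 0.0
```

View pics/w2.png

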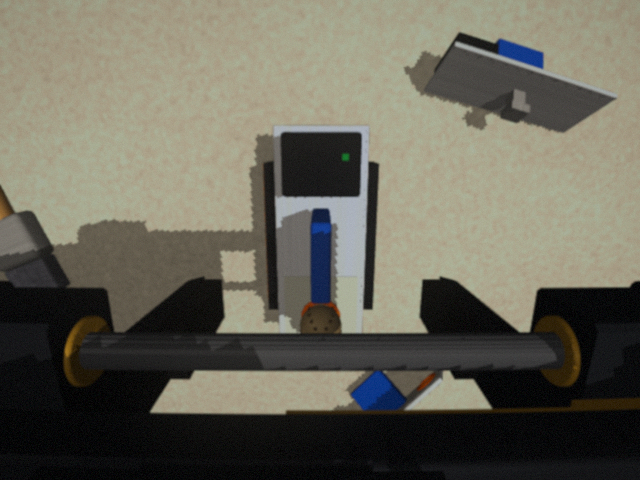

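The fin is centred between the fingers at column 320 and lines up with the tool. I'm descending and closing gently.

```bash
python3 -m inch '1 0 -.0012 .006 0 0 0;1 0 0 .012 0 0 0;1 0 0 .012 0 0 0;1 0 0 .012 0 0 0;1 0 0 .008 0 0 0;1 0 0 .005 0 0 0;1 0 0 0 0 0 0;1 0 0 0 0 0 0' 8
python3 -m inch '-1 0 0 0 0 0 0;-1 0 0 0 0 0 0;-1 0 0 0 0 0 0;-1 0 0 0 0 0 0;-1 0 0 0 0 0 0;-1 0 0 0 0 0 0;-1 0 0 0 0 0 0;-1 0 0 0 0 0 0;-1 0 0 0 0 0 0;-1 0 0 0 0 0 0;-1 0 0 0 0 0 0;-1 0 0 0 0 0 0' 8
python3 -c "
from h import *
to([.504,.2335,.061],160.4)"
```

```text
clock: 6.03
tool_pos: [0.5032, 0.2328, 0.0603]
eef_rot: [0.168, 0.986, -0.0, -0.0]
contact_force: [0.2, 0.1, 0.1]
opening: 1.0
finger_force: 0.0
clock: 7.03
tool_pos: [0.5036, 0.2332, 0.0607]
eef_rot: [0.169, 0.986, 0.001, 0.0]
contact_force: [0.6, 1.9, -1.9]
opening: 0.134
finger_force: 8.0
shift now-axes [-0.0003  0.0004 -0.0003] turn [0.0011 0.     0.0034] target-axes shift [-0.0003  0.0004 -0.0003]
t 7.0333 p [0.5036 0.2332 0.0607] q [-0.16  0.9  -0.62  1.88  0.85  0.64 -0.09] F [ 0.6  1.9 -1.9] M [ 0.16 -0.21 -0.05] op 0.13393205013541215 7.99740269780159
```

```bash
python3 -m inch '-1 0 0 0 0 0 0;-1 0 0 0 0 0 0;-1 0 0 0 0 0 0;-1 0 0 -.0005 0 0 0;-1 0 0 -.001 0 0 0;-1 0 0 -.001 0 0 0;-1 0 0 -.001 0 0 0;-1 0 0 -.001 0 0 0;-1 0 0 -.001 0 0 0;-1 0 0 -.001 0 0 0;-1 0 0 -.001 0 0 0;-1 0 0 -.001 0 0 0;-1 0 0 -.001 0 0 0;-1 0 0 -.001 0 0 0' 50
python3 -c "
from h import *
to([.504,.2335,.061],160.4)"
```

```text
clock: 8.2
tool_pos: [0.5034, 0.2326, 0.0715]
eef_rot: [0.169, 0.986, -0.0, 0.0]
contact_force: [0.0, 0.2, -8.0]
opening: 0.126
finger_force: 50.0
shift now-axes [-0.0002  0.001   0.0105] turn [-0.0001  0.0003  0.0033] target-axes shift [-0.0002  0.001   0.0105]
t 8.2 p [0.5034 0.2326 0.0715] q [-0.15  0.88 -0.63  1.88  0.83  0.66 -0.07] F [ 0.   0.2 -8. ] M [ 0.35 -0.19  0.04] op 0.12591232441616157 50.000372529029846
```

```bash
python3 -m inch '-1 0 0 -.001 0 0 0;-1 0 0 -.001 0 0 0;-1 0 0 -.001 0 0 0;-1 0 0 -.001 0 0 0;-1 0 0 -.001 0 0 0;-1 0 0 -.001 0 0 0;-1 0 0 -.001 0 0 0;-1 0 0 -.001 0 0 0;-1 0 0 -.001 0 0 0;-1 0 0 -.001 0 0 0;-1 0 0 -.001 0 0 0;-1 0 0 -.001 0 0 0;-1 0 0 -.001 0 0 0;-1 0 0 -.001 0 0 0;-1 0 0 -.001 0 0 0;-1 0 0 -.001 0 0 0;-1 0 0 -.001 0 0 0;-1 0 0 -.001 0 0 0;-1 0 0 -.001 0 0 0;-1 0 0 -.001 0 0 0'
python3 -m inch '-1 0 0 -.002 0 0 0;-1 0 0 -.003 0 0 0;-1 0 0 -.004 0 0 0;-1 0 0 -.005 0 0 0;-1 0 0 -.006 0 0 0;-1 0 0 -.006 0 0 0;-1 0 0 -.006 0 0 0;-1 0 0 -.006 0 0 0;-1 0 0 -.006 0 0 0;-1 0 0 -.005 0 0 0;-1 0 0 -.003 0 0 0;-1 0 0 -.001 0 0 0;-1 0 0 0 0 0 0;-1 0 0 0 0 0 0'
python3 - <<'E'
from h import *
to([.460,-.2535,.16],160.4)
ims=[]
for n in("side","wrist","scene"):
    im,w=cloud(n);np.savez('l_'+n,im=im,w=w);ims.append(im)
save('lift',np.hstack([cv2.resize(ims[0][260:440,200:400],(400,360)),cv2.resize(ims[1][100:360,200:440],(400,433))[:360]]))
E
```

```text
clock: 9.87
tool_pos: [0.5034, 0.2326, 0.0912]
eef_rot: [0.169, 0.986, -0.0, -0.0]
contact_force: [0.1, 0.2, -3.6]
opening: 0.126
finger_force: 50.0
clock: 11.03
tool_pos: [0.5033, 0.2325, 0.1439]
eef_rot: [0.169, 0.986, -0.0, -0.0]
contact_force: [-0.3, -0.4, -3.5]
opening: 0.128
finger_force: 50.0
shift now-axes [-0.1207 -0.4728 -0.0159] turn [-0.0004 -0.0001  0.0033] target-axes shift [-0.1222 -0.4724 -0.0161]
t 11.0333 p [0.5033 0.2325 0.1439] q [-0.1   0.79 -0.73  1.83  0.71  0.8   0.03] F [-0.3 -0.4 -3.5] M [ 0.01 -0.14 -0.01] op 0.12845274742300403 49.99428749084473
```

View pics/lift.png

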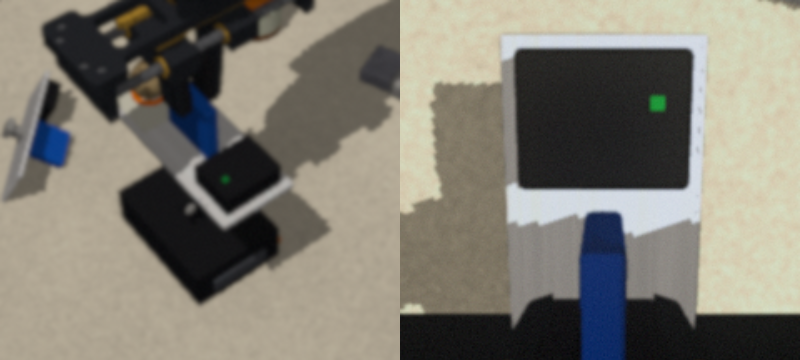

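Lifted clear of the dock: the side view shows the fossil still in its ring at about (150,85), and the tray is level.

```bash
cat > chk.py <<'E'
from h import *
def lev(im,w,box):
    g=im.max(2);M=np.zeros((480,640),bool);x0,y0,x1,y1=box;M[y0:y1,x0:x1]=1
    P=w[M&(g<60)];P=P[np.isfinite(P).all(1)];c=np.median(P,0);P=P[abs(P[:,2]-c[2])<.02]
    A=np.c_[P[:,:2]-c[:2],np.ones(len(P))];k=np.linalg.lstsq(A,P[:,2],rcond=None)[0]
    print('box n',len(P),'z',k[2],'tilt deg',np.degrees(k[:2]),cv2.minAreaRect(P[:,:2].astype(np.float32)))
E
python3 - <<'E'
from chk import *
z=np.load('l_wrist.npz');lev(z['im'],z['w'],(273,132,372,210))
z=np.load('l_side.npz');im,w=z['im'],z['w']
hsv=cv2.cvtColor(im,cv2.COLOR_RGB2HSV).astype(int)
for n,(x0,y0,x1,y1) in dict(foss=(258,285,292,318),plate=(255,315,340,380)).items():
    s=hsv[y0:y1,x0:x1];p=w[y0:y1,x0:x1]
    m=(s[...,1]<60)&(p[...,2]>.11)&(p[...,2]<.14) if n=='plate' else (s[...,1]>70)&(s[...,0]<25)&(p[...,2]>.115)&(p[...,2]<.165)
    P=p[m];print(n,len(P),np.median(P,0));
    if n=='plate':
        c=np.median(P,0);P=P[abs(P[:,2]-c[2])<.01];print('tilt',np.degrees(np.linalg.lstsq(np.c_[P[:,:2]-c[:2],np.ones(len(P))],P[:,2],rcond=None)[0][:2]))
# spot refine: ellipse centre of spot using both views incl. white/red pixels
for n,bx in(("scene",(174,255,198,274)),("side",(415,198,445,220))):
    z=np.load('l_'+n+'.npz');im,w=z['im'],z['w'];h=cv2.cvtColor(im,cv2.COLOR_RGB2HSV).astype(int)
    R=np.zeros((480,640),bool);R[bx[1]:bx[3],bx[0]:bx[2]]=1
    m=R&((h[...,0]<10)|(h[...,0]>170))&(h[...,1]>80)
    P=w[m];print(n,'spot',len(P),cv2.minEnclosingCircle(P[:,:2].astype(np.float32)),np.nanmedian(P[:,2]))
E
```

```text
box n 7572 z 0.1429370383717658 tilt deg [0.29842875 0.00727635] ((0.45195022225379944, 0.25060999393463135), (0.047325361520051956, 0.03589194267988205), 70.62189483642578)
foss 195 [0.55437967 0.22123238 0.14011695]
plate 1500 [0.49192984 0.25105277 0.12463269]
tilt [-0.71274259  0.01525453]
scene spot 61 ((0.5157021880149841, -0.27270957827568054), 0.016040334478020668) 0.010218784430787777
side spot 77 ((0.5137872695922852, -0.27370697259902954), 0.017522629350423813) 0.009544569313369403
```

```bash
python3 -m inch '-1 -.0005 -.0019 0 0 0 0;-1 -.0009 -.0039 0 0 0 0;-1 -.0014 -.0058 0 0 0 0;-1 -.0019 -.0078 0 0 0 0;-1 -.0023 -.0097 0 0 0 0;-1 -.0028 -.0117 0 0 0 0;-1 -.0032 -.0136 0 0 0 0;-1 -.0035 -.0146 0 0 0 0;-1 -.0035 -.0146 0 0 0 0;-1 -.0035 -.0146 0 0 0 0;-1 -.0035 -.0146 0 0 0 0;-1 -.0035 -.0146 0 0 0 0;-1 -.0035 -.0146 0 0 0 0;-1 -.0035 -.0146 0 0 0 0;-1 -.0035 -.0146 0 0 0 0;-1 -.0035 -.0146 0 0 0 0;-1 -.0035 -.0146 0 0 0 0;-1 -.0035 -.0146 0 0 0 0;-1 -.0035 -.0146 0 0 0 0;-1 -.0035 -.0146 0 0 0 0'
python3 -c "
from h import *
to([.45,-.2535,.145],160.5)"
```

```text
clock: 12.85
tool_pos: [0.4768, -0.0191, 0.1442]
eef_rot: [0.169, 0.986, -0.0, 0.0]
contact_force: [-0.1, 0.8, -3.2]
opening: 0.128
finger_force: 50.0
shift now-axes [-0.0529 -0.2299 -0.0006] turn [-0.0008  0.0002  0.0005] target-axes shift [-0.053  -0.2299 -0.0008]
t 12.85 p [ 0.4768 -0.0191  0.1442] q [ 0.4   0.71 -0.74  2.06  0.78  0.68  0.36] F [-0.1  0.8 -3.2] M [ 0.03 -0.16  0.05] op 0.12791807012341985 49.994877576828
```

```bash
python3 -m inch '-1 -.0035 -.0146 0 0 0 0;-1 -.0035 -.0146 0 0 0 0;-1 -.0035 -.0146 0 0 0 0;-1 -.0035 -.0146 0 0 0 0;-1 -.0035 -.0146 0 0 0 0;-1 -.0035 -.0146 0 0 0 0;-1 -.0035 -.0146 0 0 0 0;-1 -.0035 -.0146 0 0 0 0;-1 -.0035 -.0146 0 0 0 0;-1 -.0035 -.0146 0 0 0 0;-1 -.0035 -.0146 0 0 0 0;-1 -.0032 -.0136 0 0 0 0;-1 -.0028 -.0117 0 0 0 0;-1 -.0023 -.0097 0 0 0 0;-1 -.0019 -.0078 0 0 0 0;-1 -.0014 -.0058 0 0 0 0;-1 -.0009 -.0039 0 0 0 0;-1 -.0005 -.0019 0 0 0 0;-1 0 0 0 0 0 0;-1 0 0 0 0 0 0'
python3 - <<'E'
from chk import *
to([.4605,-.2535,.1455],160.5)
ims=[]
for n in("scene","side","wrist"):
    im,w=cloud(n);np.savez('m_'+n,im=im,w=w);ims.append(im)
lev(im,w,(273,132,372,210))
save('scopev',np.hstack([cv2.resize(ims[0][200:350,110:260],(400,400)),cv2.resize(ims[1][90:240,330:480],(400,400))]))
E
```

```text
clock: 14.52
tool_pos: [0.4548, -0.2364, 0.1442]
eef_rot: [0.168, 0.986, 0.0, 0.0]
contact_force: [0.3, 1.0, -2.9]
opening: 0.129
finger_force: 50.0
shift now-axes [-0.0111 -0.0143 -0.0013] turn [0.0004 0.0002 0.0024] target-axes shift [-0.0111 -0.0142 -0.0013]
t 14.5167 p [ 0.4548 -0.2364  0.1442] q [ 0.86  0.76 -0.79  1.96  0.78  0.76  0.84] F [ 0.3  1.  -2.9] M [ 0.06 -0.14  0.07] op 0.12863448195563854 49.99439835548401
box n 7591 z 0.14332471913846626 tilt deg [0.26080797 0.10927562] ((0.4035604000091553, -0.2180960476398468), (0.04746680334210396, 0.036034610122442245), 70.6438980102539)
```

View pics/scopev.png

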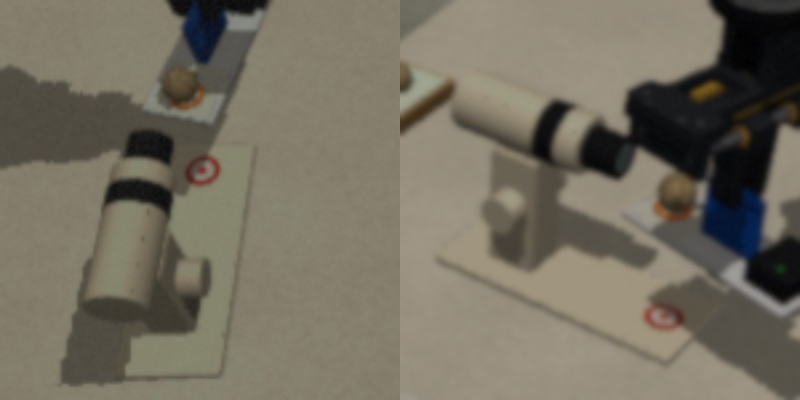

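Both views show the fossil seated in its ring, at scene pixel (178,232) and side pixel (434,162), close in front of the lens but short of the spot. I'm measuring the fossil against the spot and the barrel with the same cameras.

```bash
cat > fos.py <<'E'
from chk import *
from scipy.optimize import least_squares
def fos(im,w,u,v,rad=9):
    h=cv2.cvtColor(im,cv2.COLOR_RGB2HSV).astype(int);U,V=np.meshgrid(np.arange(640),np.arange(480))
    z0=np.nanmedian(w[v-2:v+3,u-2:u+3,2])
    m=((U-u)**2+(V-v)**2<rad**2)&(h[...,1]<190)&(h[...,1]>50)&(w[...,2]>.128)&(w[...,2]<.162)
    P=w[m];s=least_squares(lambda c:np.linalg.norm(P-c,axis=1)-.015,P.mean(0)-[0,0,.01],loss='soft_l1',f_scale=.001)
    print('fossil',len(P),s.x.round(4),s.cost)
def barrel(im,w):
    P=w.reshape(-1,3);P=P[np.isfinite(P).all(1)];P=P[(P[:,2]>.12)&(P[:,2]<.175)&(P[:,0]>.63)&(P[:,0]<.71)&(P[:,1]<-.22)&(P[:,1]>-.34)]
    f=lambda q:np.hypot(P[:,1]-q[0]-q[1]*(P[:,0]-.65),(P[:,2]-q[2]))-.025
    s=least_squares(f,[-.28,0,.14],loss='soft_l1',f_scale=.002);y0,k,z=s.x
    print('barrel',len(P),'y at .515',y0+k*(.515-.65),'yaw',np.degrees(k),'z',z,s.cost)
E
python3 - <<'E'
from fos import *
for n,(u,v) in(("scene",(178,232)),("side",(434,162))):
    z=np.load('m_'+n+'.npz');fos(z['im'],z['w'],u,v);z=np.load(n+'.npz');barrel(z['im'],z['w'])
E
```

```text
fossil 171 [ 0.5104 -0.2583  0.1404] 0.0001636146350739905
barrel 925 y at .515 -0.2735992785238739 yaw -5.744570164633827 z 0.14054067638622317 0.0006537424518567469
fossil 180 [ 0.5097 -0.2581  0.14  ] 0.00014259134604609544
barrel 788 y at .515 -0.26967594326944233 yaw -7.086310079886852 z 0.14104947088697495 0.0009434755152893224
```

```bash
python3 -m inch '-1 -.0004 -.0006 0 0 0 0;-1 -.001 -.0013 -.0001 0 0 0;-1 -.0016 -.002 -.0001 0 0 0;-1 -.0017 -.0022 -.0001 0 0 0;-1 -.0017 -.0022 -.0001 0 0 0;-1 -.0016 -.002 -.0001 0 0 0;-1 -.001 -.0013 -.0001 0 0 0;-1 -.0004 -.0005 0 0 0 0;-1 0 0 0 0 0 0;-1 0 0 0 0 0 0;-1 0 0 0 0 0 0;-1 0 0 0 0 0 0;-1 0 0 0 0 0 0;-1 0 0 0 0 0 0'
python3 - <<'E'
from fos import *
to([.4596,-.2509,.1448],160.5)
for n,(u,v) in(("scene",(176,233)),("side",(430,159))):
    im,w=cloud(n);np.savez('f_'+n,im=im,w=w)
    # relocate: pixel whose world lies nearest expected fossil top
    d=np.linalg.norm(np.nan_to_num(w,nan=9)-[.515,-.273,.152],axis=2);v,u=np.unravel_index(d.argmin(),d.shape);print(u,v)
    fos(im,w,u,v,8)
    if n=="scene":a=im
im2=im
im,w=cloud("wrist");lev(im,w,(273,132,372,210))
save('fin',np.hstack([cv2.resize(a[200:350,110:260],(400,400)),cv2.resize(im2[90:240,330:480],(400,400))]))
E
```

```text
clock: 15.83
tool_pos: [0.4594, -0.2514, 0.1447]
eef_rot: [0.169, 0.986, -0.0, -0.0]
contact_force: [1.0, 0.3, -3.1]
opening: 0.128
finger_force: 50.0
shift now-axes [-0.      0.0006 -0.0001] turn [-0.0001  0.      0.0017] target-axes shift [-0.      0.0006 -0.0001]
t 15.8333 p [ 0.4594 -0.2514  0.1447] q [ 0.88  0.77 -0.79  1.92  0.77  0.78  0.88] F [ 1.   0.3 -3.1] M [ 0.05 -0.17  0.02] op 0.12754731810199552 49.99426245689392
170 231
fossil 135 [ 0.514  -0.2739  0.1417] 8.372457080883249e-05
434 153
fossil 120 [ 0.515  -0.2732  0.1406] 9.522178752101414e-05
box n 7590 z 0.14386059489335074 tilt deg [0.30833013 0.1135785 ] ((0.4081593453884125, -0.23324033617973328), (0.04725871607661247, 0.0359296016395092), 70.61761474609375)
```

View pics/fin.png

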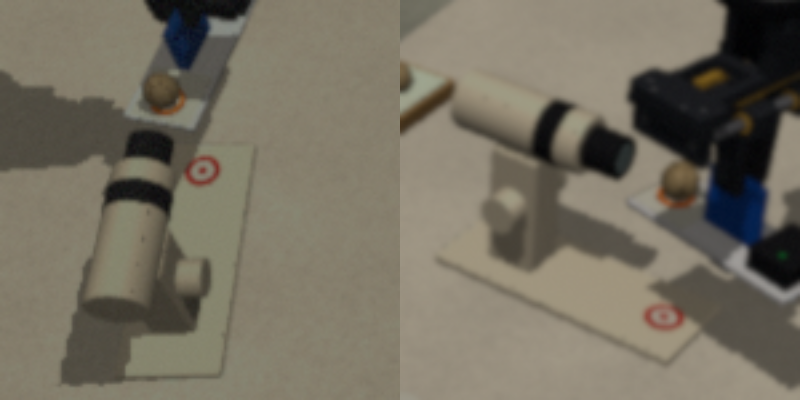

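The fossil sits in its ring and is measured at (0.5145, -0.2735, 0.141), within about 1 mm of the focus. The tray is level and still, and nothing touches the scope.

```bash
python3 -c "
from plant import r
print(r.finish_job())"
```

```text
the job is handed in; nothing more can be done
None
```

I pulled the tray from its dock and am holding it level and still in front of the microscope, the fossil still in its pocket and measured within about 1 mm of the focus; the job was handed in at about 16 s of the 53 s allowed.

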